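Pack the heavy parts box underneath

ROBOT

A 6-joint arm with a two-finger parallel gripper is mounted at the origin on a cart in front of the work surface, level with it; the furniture and walls round the work are solid. World frame = base frame: x ahead of the robot, y to its left, z up, the work surface at z = 0. Lengths are in mm, angles in degrees, forces in N, time in s.
With the tool pointing down it reaches from about 350 to 850 mm from the base axis. Payload 8.1 kg.
Tool frame: the origin (TCP) lies on the centre line of the jaws, within the pads' length; the fingertips stand 8 mm ahead of it and the grasp point (between the pads) lies 11 mm behind it; x points along the fingers, z is the direction in which the jaws open and shut, and the axes are right-handed (so a half turn about x gives the same grasp; the last joint's range is limited). The gripper opens to 85 mm and grips with 20 to 120 N. Pads are 22 mm wide; open, the fingers measure 114 mm over their backs; the gripper's body (76 mm by 85 mm) begins 54 mm behind the grasp point. The pads swing forward as they close: fully open they stand 13 mm farther back than shut.
Start: joints at [-80.753, 7.471, 85.268, -0, 87.261, -4.893], TCP at [146.602, -581.819, 239.292] pointing down, gripper open.
Joint ranges: [-169.43, 169.43], [-51.17, 129.36], [1.28, 143.12], [-76.62, 256.62], [0, 156.53], [-152.29, 152.29]. Speed limits (degrees/s): [136.94, 136.94, 159.86, 180, 180, 180].

INTERFACE

Orientations are given as [roll, pitch, yaw] about the fixed x, y, z axes, in that order (R = Rz(yaw) Ry(pitch) Rx(roll)).
In Python, from bench import r, vision, order gives the robot as it stands. The module is installed in compiled form; this text tells all that it offers.
- The arm moves only by the shell command python3 -m jog 'ROWS' [FORCE]. ROWS is JSON, a list of rows, each a list of 3 entries, a list of its own where there are three numbers: the shift along the world's x, y, z in m, then the turn, a rotation vector about the world's x, y, z in rad, then the opening, from -1 (shut) to 1 (fully open). A call has 1 to 5 rows; each row is the pose to reach, as a shift and turn from the pose commanded when the call began; what a row does not reach only later rows make up. A row lasts 1/12 s, in which the tool goes at most 41.7 mm and 7.16 degrees, less where a joint would pass 70% of its speed; a pose out of reach is approached as far as the arm can. A call with a gripper value outside its range is refused whole. The fingers move at their own pace and stop on an object; FORCE is the grip in N (left out, the last holds). Time passes only in rows, so rows that repeat a pose let the fingers close. It gives the time, the measured TCP pose, the force and the opening at its end, in the units of the state.
- r.sense(): the state, without advancing time (a new reading comes with each control period).
- vision.snapshot(name): name is "scene" or "top"; returns the picture (400x640x3 uint8, red, green, blue); there is no depth.
- vision.camera_model(name): a dict with "fov_y" (degrees; the focal length in pixels is half the picture's height over the tangent of half this angle, whatever the lens; pixels are square), "cx", "cy" (the principal point, pixels), "world_to_cam" (4x4, takes a point from world to camera coordinates). Camera axes: x right, y down, z forward; pixel columns grow to the right and rows downward; lengths in mm; the calibration is good to about 2 mm. A picture is of the moment at which its call begins. camera_model takes no time and is no camera call.
- order.hand_in(): hands the job in, once; it reports no verdict.
The state is a dict: "time": time; "joint_pos": joint angles; "qd": joint speeds; "joint_efforts": joint torques, N m; "tool_pos": TCP position; "tcp_rot": TCP orientation; "ft_force": force on the tool from outside, world axes, zero at the start; "wrist_torque": the same for the moment, N m; "finger_gap": finger opening in mm.
Only numpy, scipy, OpenCV 4.12 (cv2) and the standard library are available. Lean on these libraries where they do the work, as an engineer would, in place of code of your own. Each camera call takes 0.05 s, during which the arm holds its last target.

TASK

Two ochre parts boxes look the same, but one is full of metal parts and much heavier than the other. Heft them to find out which, put the heavier one first, flat in the grey tray, and let go of it there; then stack the lighter one squarely on top of it, lengths in line. Leave the blue parts box where it is.

Things in the scene. Friction and masses are not known exactly. Their poses are not given: they have to be found in the camera images.
- parts_box_1: ochre-brown closed parts box with a hinged lid (fixed shut), 52 (its x) x 72 (its y) x 30 mm high; the twin of the other ochre box in looks and size. Origin: centre of its underside, z up, y along its length. Grasp from above across the 52 mm width (along its x). The contents inside cannot be seen and may shift a few mm: of the two boxes one weighs 350 to 500 g in all and the other 90 to 130 g; which is which changes from start to start, and only lifting tells.
- parts_box_2: ochre-brown closed parts box with a hinged lid (fixed shut), 52 (its x) x 72 (its y) x 30 mm high; the twin of the other ochre box in looks and size. Origin: centre of its underside, z up, y along its length. Grasp from above across the 52 mm width (along its x). The contents inside cannot be seen and may shift a few mm: of the two boxes one weighs 350 to 500 g in all and the other 90 to 130 g; which is which changes from start to start, and only lifting tells.
- tray: shallow grey tray with a black liner, fixed to the table, 150 (its x) x 130 (its y) mm, inside 142 x 122 mm, rim 14 mm high and 4 mm thick, with a small lip 10 mm out at each x end. Origin: centre of its underside on the table; the floor on which a box stands is 5 mm above it.
- blue_box: smaller blue closed parts box, 46 x 66 x 26 mm, a bystander behind the tray; origin at the centre of its underside. To be left alone.
Mind the look-alikes: they are no part of the job. Leave any purple look-alike of the parts_box_1 alone.

How it is judged:
By the outcome, as a careful person would: the job done as asked, in the order asked, and still so for the second after the job is handed in, with the robot touching nothing.
It also fails if it takes over 72 s, if anything falls off the work surface, if the arm or the gripper's body presses on something with over 40 N, if the wrist force passes 120 N, or if a joint passes its speed limit or range.

## Working session

There is one attempt and no reset: what is moved stays moved. The work goes in short steps, Python scripts to look and compute and a shell command to move; the robot and the scene stay as the last step left them, time stands still between calls to the robot, and variables do not carry over. Pictures are saved under pics/ and viewed, and the job is handed in when it is done.

```bash
mkdir -p pics
python3 - <<'E'
from bench import r,vision
import cv2,numpy as np
print(r.sense())
for n in("scene","top"):
    im=vision.snapshot(n); cv2.imwrite(f"pics/{n}0.png",im[:,:,::-1]); m=vision.camera_model(n); print(n,m)
E
```

```text
{'time': 0.0, 'joint_pos': array([-8.07512500e+01,  7.51443688e+00,  8.53290821e+01,  8.17789232e-04,
        8.72626267e+01, -4.89099095e+00]), 'qd': array([-0.01593361,  0.12447679,  0.08918916, -0.06889979, -0.05032634,
        0.11853945]), 'joint_efforts': array([-1.85049699e-03, -5.69397640e+01, -5.00557995e+01, -3.54219583e-04,
        1.43354145e-02, -2.59149647e-05]), 'tool_pos': array([ 146.53345284, -581.27682973,  238.25331727]), 'tcp_rot': array([174.66813106,  89.8938512 ,  98.80783221]), 'ft_force': array([ 0.26940348,  0.1761346 , -0.22349825]), 'wrist_torque': array([0.01375635, 0.07622865, 0.03992381]), 'finger_gap': 85.31756777108848}
scene {'fov_y': 57.6792732498893, 'cx': 320.8365781509096, 'cy': 200.53894042710965, 'world_to_cam': array([[-8.49725895e-01, -5.27224628e-01,  3.07124164e-04,
         4.88824880e+02],
       [-2.82468481e-01,  4.54761335e-01, -8.44632278e-01,
         2.02838661e+02],
       [ 4.45171271e-01, -7.17792671e-01, -5.35346823e-01,
         5.93394481e+02],
       [ 0.00000000e+00,  0.00000000e+00,  0.00000000e+00,
         1.00000000e+00]])}
top {'fov_y': 46.51546961709515, 'cx': 317.7407689835873, 'cy': 189.00490685184403, 'world_to_cam': array([[-1.62788685e-02, -9.99606324e-01, -2.28515802e-02,
        -2.05211386e+01],
       [-9.94561310e-01,  1.85396766e-02, -1.02489419e-01,
         6.00566544e+02],
       [ 1.02872733e-01,  2.10588858e-02, -9.94471580e-01,
         9.20236915e+02],
       [ 0.00000000e+00,  0.00000000e+00,  0.00000000e+00,
         1.00000000e+00]])}
```

View pics/scene0.png

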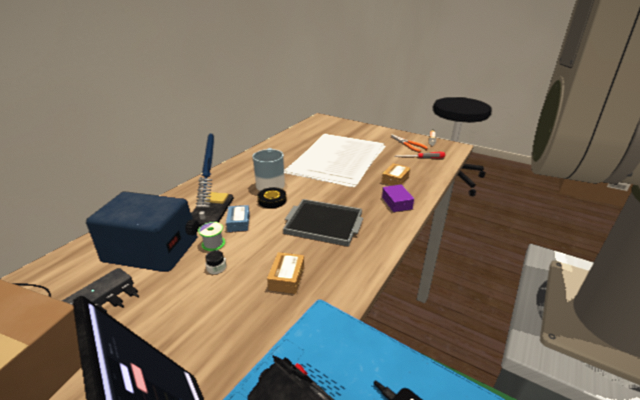

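View pics/top0.png

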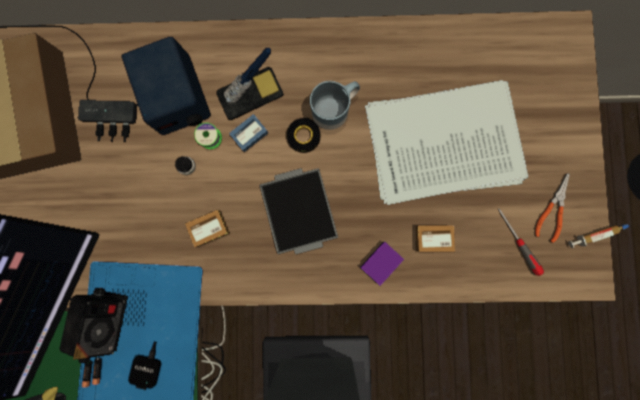

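The top view shows two ochre boxes near (207,228) and (436,239), the tray near (298,211), the purple decoy at (382,263) and the blue box at (249,133). The scene view agrees. I'll measure them next.

```bash
cat > h.py <<'E'
import cv2,numpy as np
from bench import r,vision
def f(m): return 200/np.tan(np.radians(m['fov_y']/2))
def ray(name,u,v,z):
    m=vision.camera_model(name);T=m['world_to_cam'];R=T[:3,:3];c=-R.T@T[:3,3]
    d=R.T@np.array([(u-m['cx'])/f(m),(v-m['cy'])/f(m),1]);return c+d*(z-c[2])/d[2]
def proj(name,p):
    m=vision.camera_model(name);T=m['world_to_cam'];q=T[:3,:3]@np.array(p)+T[:3,3];return m['cx']+f(m)*q[0]/q[2],m['cy']+f(m)*q[1]/q[2]
def boxes(name,im,lo,hi,z,amin=100):
    hsv=cv2.cvtColor(im,cv2.COLOR_RGB2HSV);mk=cv2.inRange(hsv,lo,hi)
    out=[]
    for c in cv2.findContours(mk,cv2.RETR_EXTERNAL,cv2.CHAIN_APPROX_NONE)[0]:
        if cv2.contourArea(c)<amin: continue
        P=np.array([ray(name,*p[0],z)[:2] for p in c],np.float32)
        rc=cv2.minAreaRect(P); b=cv2.boxPoints(rc); e=[b[1]-b[0],b[2]-b[1]]
        L=max(e,key=np.linalg.norm);W=min(e,key=np.linalg.norm)
        out.append((c.reshape(-1,2).mean(0).round(0),np.round(rc[0],1),round(float(np.linalg.norm(L)),1),round(float(np.linalg.norm(W)),1),round(float(np.degrees(np.arctan2(L[1],L[0]))%180),1)))
    return out
E
python3 - <<'E'
from h import *
im=cv2.imread('pics/top0.png')[:,:,::-1].copy()
m=vision.camera_model('top');T=m['world_to_cam'];print('cam',-T[:3,:3].T@T[:3,3])
hsv=cv2.cvtColor(im,cv2.COLOR_RGB2HSV)
for p in [(195,237),(420,247),(436,228),(300,330)[:2],(150,200),(207,228),(382,263),(249,133),(298,211),(264,200)]: print(p,hsv[p[1],p[0]])
for s in (150,165,180): print(s,boxes('top',im,(8,s,60),(25,255,255),30,60))
print('purple',boxes('top',im,(130,100,40),(160,255,255),30))
print('blue',boxes('top',im,(95,70,60),(115,255,255),26))
print('black',boxes('top',im,(0,0,0),(180,255,35),5,1500))
for z in(0,14):print('tray px edges',[ray('top',*p,z).round(0) for p in [(261,185),(322,168),(336,238),(276,252)]])
cv2.imwrite('pics/z1.png',cv2.resize(im[110:300,170:490],None,fx=2.5,fy=2.5,interpolation=cv2.INTER_CUBIC)[:,:,::-1])
E
```

```text
cam [502.29890165 -51.02653354 976.23223526]
(195, 237) [ 32  32 200]
(420, 247) [ 16 156 152]
(436, 228) [ 16 157 158]
(300, 330) [ 16 130  45]
(150, 200) [ 16 106 144]
(207, 228) [ 40  28 210]
(382, 263) [144 156 116]
(249, 133) [ 40  28 210]
(298, 211) [10 36 21]
(264, 200) [23 36 85]
150 [(array([ 50., 395.]), array([201.9, 508.2]), 23.8, 19.0, 89.5), (array([ 79., 353.]), array([283. , 448.6]), 25.2, 24.5, 179.4), (array([435., 239.]), array([ 496.8, -265.4]), 72.6, 48.0, 89.0), (array([206., 228.]), array([524.7, 196.6]), 73.7, 51.5, 112.6), (array([558., 224.]), array([ 519. , -511.4]), 74.4, 15.7, 162.4), (array([542., 219.]), array([ 532.2, -481.9]), 75.8, 15.4, 151.2), (array([303., 134.]), array([715.3,  -2.3]), 38.0, 37.3, 179.1)]
165 [(array([ 79., 353.]), array([278.9, 450.7]), 29.9, 17.7, 46.8), (array([558., 224.]), array([ 519.3, -511.2]), 73.8, 14.5, 162.0), (array([543., 219.]), array([ 532.3, -481.9]), 74.0, 13.8, 151.2)]
180 [(array([558., 224.]), array([ 519.7, -511.5]), 71.8, 13.1, 162.8), (array([542., 219.]), array([ 532.4, -481.5]), 72.1, 12.7, 151.2)]
purple [(array([382., 263.]), array([ 448.7, -156.5]), 71.8, 53.4, 136.3)]
blue [(array([132., 338.]), array([318.9, 329.5]), 272.0, 232.1, 176.4)]Traceback (most recent call last):
  File "<stdin>", line 9, in <module>
  File "h.py", line 14, in boxes
    P=np.array([ray(name,*p[0],z)[:2] for p in c],np.float32)
                ~~~^^^^^^^^^^^^^^
  File "h.py", line 5, in ray
    m=vision.camera_model(name);T=m['world_to_cam'];R=T[:3,:3];c=-R.T@T[:3,3]
ValueError: time passes only in moves, steps and waits
```

```bash
sed -i 's/^def f(m)/import functools\n@functools.lru_cache(None)\ndef cm(n): return vision.camera_model(n)\ndef f(m)/; s/m=vision.camera_model(name)/m=cm(name)/' h.py
python3 - <<'E'
from h import *
im=cv2.imread('pics/top0.png')[:,:,::-1].copy()
for s in (135,142,150,155): print(s,[b for b in boxes('top',im,(8,s,60),(25,255,255),30,60) if 40<b[3]<80 and 180<b[0][1]<280])
print('black',[b for b in boxes('top',im,(0,0,0),(180,255,45),5,1500)if b[0][0]>200])
print('blue',boxes('top',im[:,:],(98,90,60),(112,255,255),26,200))
for z in(0,14):print('tray px edges',[ray('top',*p,z).round(0) for p in [(261,185),(322,168),(336,238),(276,252)]])
v=cv2.resize(im[110:300,170:490],None,fx=2.5,fy=2.5,interpolation=cv2.INTER_CUBIC)[:,:,::-1].copy()
cv2.imwrite('pics/z1.png',v)
E
```

```text
135 [(array([435., 238.]), array([ 496.8, -266.3]), 74.3, 52.0, 89.0), (array([206., 228.]), array([524.7, 196.7]), 77.2, 54.7, 111.9)]
142 [(array([435., 238.]), array([ 496.8, -265.9]), 73.6, 52.0, 89.1), (array([206., 228.]), array([524.6, 196.7]), 75.7, 53.3, 112.3)]
150 [(array([435., 239.]), array([ 496.8, -265.4]), 72.6, 48.0, 89.0), (array([206., 228.]), array([524.7, 196.6]), 73.7, 51.5, 112.6)]
155 []
black [(array([235., 356.]), array([271.6, 154.6]), 181.9, 100.2, 179.9), (array([317., 343.]), array([271.7, -17.5]), 227.3, 184.4, 89.5), (array([477., 347.]), array([ 269.3, -346.2]), 186.2, 44.3, 177.8), (array([418., 352.]), array([ 270.6, -218.7]), 185.7, 103.1, 179.5), (array([514., 347.]), array([ 269.3, -424.5]), 187.4, 68.8, 0.2), (array([582., 355.]), array([ 268.9, -557.5]), 188.6, 152.0, 179.7), (array([298., 211.]), array([558.4,  11. ]), 140.2, 120.7, 14.6), (array([634., 209.]), array([ 548.6, -672.8]), 451.2, 37.2, 175.3)]
blue [(array([132., 338.]), array([318.8, 329.2]), 272.0, 231.0, 176.2)]
tray px edges [array([614.,  90.,   0.]), array([648., -40.,   0.]), array([500., -67.,   0.]), array([473.,  59.,   0.])]
tray px edges [array([612.,  88.,  14.]), array([646., -40.,  14.]), array([500., -67.,  14.]), array([473.,  57.,  14.])]
```

Run:
```python
import cv2,numpy as np
a=cv2.imread('pics/top0.png');b=cv2.imread('pics/scene0.png')
R=lambda i,s:cv2.resize(i,None,fx=s,fy=s,interpolation=cv2.INTER_CUBIC)
t=np.hstack([R(a[200:260,175:240],6)[:360,:390],R(a[210:270,405:470],6)])
s=np.hstack([R(b[245:305,255:320],6),R(b[155:215,370:435],6)])
cv2.imwrite('pics/z2.png',R(np.vstack([t,s]),.8))
```

```text
(no output)
```

View pics/z2.png

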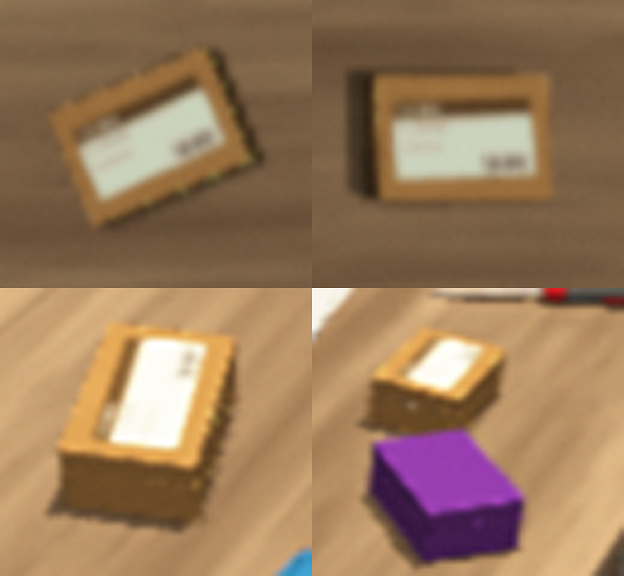

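View pics/z1.png

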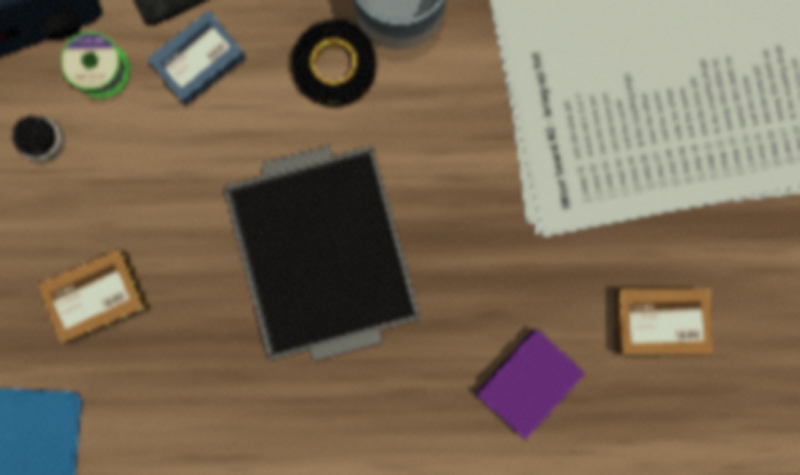

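The zoom shows both lids clearly, and the sizes match 52x72 mm. Candidates are A at (525,197), length at 112.3°, and B at (497,-266), length at 89°. The tray is at (558,11) with its x axis at 14.6°. I'll cross-check in the scene view and get the tool yaw.

```bash
cat >> h.py <<'E'
from scipy.spatial.transform import Rotation as Ro
def st():
    s=r.sense();M=Ro.from_euler('xyz',s['tcp_rot'],degrees=True).as_matrix()
    print('t',round(s['time'],2),'pos',s['tool_pos'].round(1),'jaw',round(float(np.degrees(np.arctan2(M[1,2],M[0,2]))),2),'xdir',M[:,0].round(4),'F',s['ft_force'].round(2),'T',s['wrist_torque'].round(3),'gap',round(s['finger_gap'],1),'q',s['joint_pos'].round(1))
    return s,M
E
python3 - <<'E'
from h import *
st()
b=cv2.imread('pics/scene0.png')
def rect(c,a,l,w,z):
    a=np.radians(a);u=np.array([np.cos(a),np.sin(a)]);v=np.array([-u[1],u[0]])
    return [proj('scene',[*(np.array(c)+sx*l/2*u+sy*w/2*v),z]) for sx,sy in((1,1),(1,-1),(-1,-1),(-1,1))]
big=cv2.resize(b,None,fx=4,fy=4,interpolation=cv2.INTER_CUBIC)
for R in(rect((524.7,196.7),112.3,72,52,30),rect((496.8,-265.9),89,72,52,30),rect((558.4,11),14.6,142,122,14)):
    cv2.polylines(big,[np.int32(np.array(R)*4+2)],True,(0,255,0),1)
o=np.zeros((560,780,3),np.uint8)
o[:280,:300]=big[970:1250,1040:1340];o[:280,320:620]=big[630:910,1460:1760];o[280:,:400]=big[770:1050,1100:1500]
cv2.imwrite('pics/z3.png',o)
E
```

```text
t 0.1 pos [ 146.5 -581.3  238.4] jaw -75.86 xdir [-2.0e-04  1.6e-03 -1.0e+00] F [0.5  0.04 1.84] T [0.002 0.006 0.036] gap 85.2 q [-80.8   7.5  85.3   0.   87.3  -4.9]
```

View pics/z3.png

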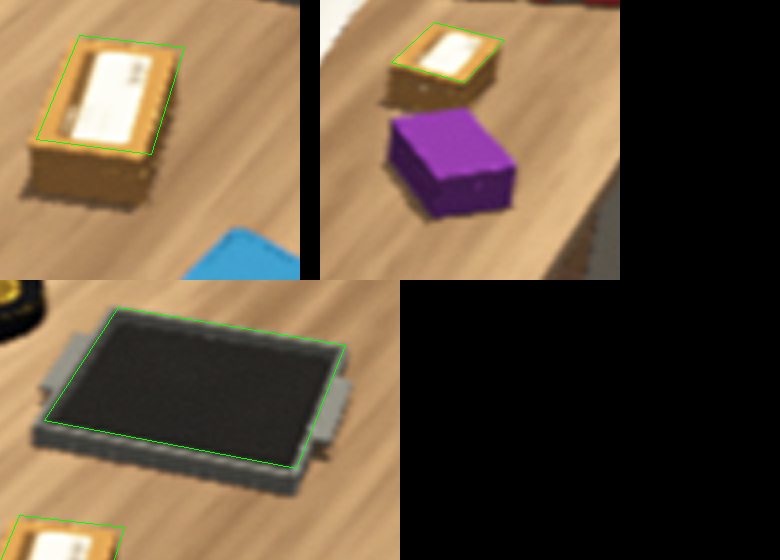

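The outlines agree with the scene view to about 2 mm, with A lying slightly further toward +y (198.5). Moving to box B, turning the jaws about +75°.

```bash
python3 -m jog '[[[0.023,0.021,0],[0,0,0.087],1],[[0.047,0.042,0],[0,0,0.174],1],[[0.07,0.063,0],[0,0,0.261],1],[[0.094,0.084,0],[0,0,0.348],1],[[0.117,0.105,0],[0,0,0.436],1]]' 40
python3 -m jog '[[[0.023,0.021,0],[0,0,0.087],1],[[0.047,0.042,0],[0,0,0.174],1],[[0.07,0.063,-0.01],[0,0,0.261],1],[[0.094,0.084,-0.02],[0,0,0.348],1],[[0.117,0.105,-0.03],[0,0,0.436],1]]'
python3 -m jog '[[[0.023,0.021,-0.015],[0,0,0.087],1],[[0.047,0.042,-0.03],[0,0,0.174],1],[[0.07,0.063,-0.045],[0,0,0.261],1],[[0.094,0.084,-0.06],[0,0,0.348],1],[[0.116,0.105,-0.08],[0,0,0.436],1]]'
python3 -c "
from h import *
st()"
```

```text
time: 0.52
tool_pos: [264.4, -475.5, 238.7]
tcp_rot: [158.7, 89.9, 108.0]
ft_force: [0.7, 0.8, -0.8]
finger_gap: 85.6
time: 0.93
tool_pos: [381.5, -370.5, 208.8]
tcp_rot: [62.3, 90.0, 36.6]
ft_force: [-0.0, -0.7, -0.0]
finger_gap: 85.2
time: 1.35
tool_pos: [498.1, -265.7, 129.2]
tcp_rot: [-29.6, 89.9, -30.2]
ft_force: [1.2, -0.5, -0.1]
finger_gap: 85.1
t 1.35 pos [ 498.1 -265.7  129.2] jaw -0.66 xdir [ 1.2e-03 -7.0e-04 -1.0e+00] F [ 1.21 -0.48 -0.15] T [-0.053 -0.015  0.005] gap 85.1 q [-33.3   6.5  98.1   0.   75.4 -32.6]
```

```bash
python3 -m jog '[[[-0.001,0,-0.03],[0,0,0],1],[[-0.001,0,-0.06],[0,0,0],1],[[-0.001,0,-0.085],[0,0,0],1],[[-0.001,0,-0.105],[0,0,0],1],[[-0.001,0,-0.115],[0,0,0],1]]'
python3 -m jog '[[[0,0,0],[0,0,0],1],[[0,0,0],[0,0,0],-0.2],[[0,0,0],[0,0,0],-1],[[0,0,0],[0,0,0],-1],[[0,0,0],[0,0,0],-1]]' 50
python3 -m jog '[[[0,0,0],[0,0,0],-1],[[0,0,0],[0,0,0],-1],[[0,0,0],[0,0,0],-1],[[0,0,0],[0,0,0],-1],[[0,0,0],[0,0,0],-1]]'
python3 -c "
from h import *
st()
cv2.imwrite('pics/g1.png',np.hstack([cv2.resize(vision.snapshot(n),None,fx=.62,fy=.62) if 0 else cv2.resize(vision.snapshot(n)[130:330,300:620],(400,250)) for n in('scene','top')])[:,:,::-1])"
```

```text
time: 1.77
tool_pos: [493.3, -265.1, 10.5]
tcp_rot: [147.6, 89.7, 146.7]
ft_force: [-0.4, 0.4, -0.9]
finger_gap: 85.4
time: 2.18
tool_pos: [497.2, -267.9, 16.6]
tcp_rot: [-32.6, 89.8, -33.5]
ft_force: [1.1, -0.0, 6.2]
finger_gap: 51.4
time: 2.6
tool_pos: [497.2, -268.0, 16.6]
tcp_rot: [-33.3, 89.8, -34.3]
ft_force: [-0.6, 0.5, 7.0]
finger_gap: 51.5
t 2.6 pos [ 497.2 -268.    16.6] jaw -0.92 xdir [ 0.0033 -0.0023 -1.    ] F [-0.64  0.49  6.97] T [ 0.066  0.142 -0.005] gap 51.5 q [-33.5  14.6 101.9  -0.   63.3 -32.6]
```

View pics/g1.png

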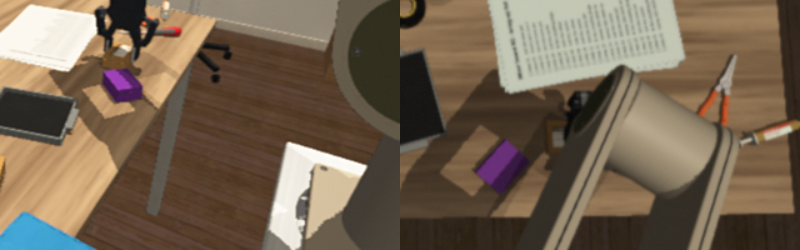

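The gripper holds at gap 51.5 mm, and the view shows the jaws on the box behind the purple one. Now I'll lift it and weigh it.

```bash
python3 -m jog '[[[0,0,0.01],[0,0,0],-1],[[0,0,0.03],[0,0,0],-1],[[0,0,0.05],[0,0,0],-1],[[0,0,0.065],[0,0,0],-1],[[0,0,0.07],[0,0,0],-1]]'
for i in 1 2 3 4; do python3 -m jog '[[[0,0,0],[0,0,0],-1],[[0,0,0],[0,0,0],-1]]'; done
python3 -c "
from h import *
st()
cv2.imwrite('pics/g2.png',np.hstack([cv2.resize(vision.snapshot(n)[130:330,300:620],(400,250)) for n in('scene','top')])[:,:,::-1])"
```

```text
time: 3.12
tool_pos: [497.3, -267.9, 88.3]
tcp_rot: [-32.8, 89.7, -33.7]
ft_force: [1.1, -1.0, -0.1]
finger_gap: 51.0
time: 3.28
tool_pos: [495.5, -266.8, 84.3]
tcp_rot: [-35.7, 90.0, -36.7]
ft_force: [0.4, 0.1, -1.3]
finger_gap: 50.9
time: 3.45
tool_pos: [494.6, -266.2, 82.8]
tcp_rot: [147.8, 89.9, 146.9]
ft_force: [0.3, -0.6, -1.3]
finger_gap: 51.2
time: 3.62
tool_pos: [495.1, -266.5, 83.4]
tcp_rot: [147.9, 89.9, 147.0]
ft_force: [-0.6, 0.1, -1.5]
finger_gap: 51.1
time: 3.78
tool_pos: [495.5, -266.7, 84.0]
tcp_rot: [149.3, 90.0, 148.4]
ft_force: [0.4, 0.4, -1.3]
finger_gap: 51.2
t 3.78 pos [ 495.5 -266.7   84. ] jaw -0.92 xdir [-4.e-04  2.e-04 -1.e+00] F [ 0.38  0.39 -1.29] T [ 0.024 -0.019 -0.009] gap 51.2 q [-33.5   9.2 100.2  -0.   70.7 -32.6]
```

View pics/g2.png

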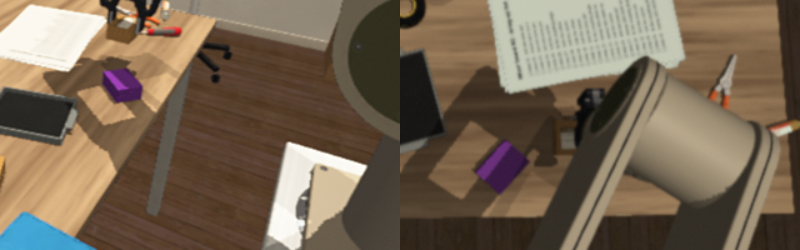

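B is lifted clear and weighs about 1.3 N, so it's the light one. Setting it back down.

```bash
python3 -m jog '[[[0,0,-0.02],[0,0,0],-1],[[0,0,-0.04],[0,0,0],-1],[[0,0,-0.055],[0,0,0],-1],[[0,0,-0.062],[0,0,0],-1],[[0,0,-0.066],[0,0,0],-1]]'
python3 -m jog '[[[0,0,0],[0,0,0],-1],[[0,0,0],[0,0,0],-1],[[0,0,0],[0,0,0],-1]]'
```

```text
time: 4.3
tool_pos: [494.7, -266.3, 16.9]
tcp_rot: [147.5, 89.9, 146.6]
ft_force: [0.0, -0.1, -2.9]
finger_gap: 51.4
time: 4.55
tool_pos: [496.5, -267.4, 19.6]
tcp_rot: [-33.1, 89.9, -34.1]
ft_force: [-1.2, -0.3, -0.8]
finger_gap: 51.7
```

```bash
python3 -m jog '[[[0,0,-0.001],[0,0,0],-1],[[0,0,-0.002],[0,0,0],-1],[[0,0,-0.003],[0,0,0],-1],[[0,0,-0.003],[0,0,0],-1],[[0,0,-0.003],[0,0,0],-1]]'
python3 -m jog '[[[0,0,0],[0,0,0],0.2],[[0,0,0],[0,0,0],1],[[0,0,0],[0,0,0],1],[[0,0,0],[0,0,0],1]]'
python3 -m jog '[[[0,0,0.03],[0,0,0],1],[[0,0,0.06],[0,0,0],1],[[0,0,0.1],[0,0,0],1],[[0,0,0.13],[0,0,0],1],[[0,0,0.14],[0,0,0],1]]'
python3 -c "
from h import *
st()"
```

```text
time: 4.97
tool_pos: [496.2, -267.2, 16.6]
tcp_rot: [-33.9, 89.9, -34.8]
ft_force: [-3.6, 1.8, 7.9]
finger_gap: 51.1
time: 5.3
tool_pos: [495.7, -266.9, 15.4]
tcp_rot: [-35.9, 90.0, -36.8]
ft_force: [-0.4, 0.1, -0.8]
finger_gap: 84.4
time: 5.72
tool_pos: [498.1, -268.4, 161.5]
tcp_rot: [-32.8, 89.5, -33.8]
ft_force: [0.3, -0.4, 0.4]
finger_gap: 85.1
t 5.72 pos [ 498.1 -268.4  161.5] jaw -0.91 xdir [ 0.0069 -0.0046 -1.    ] F [ 0.27 -0.36  0.4 ] T [ 0.062 -0.013  0.027] gap 85.1 q [-33.5   4.6  96.6  -0.   78.3 -32.6]
```

```bash
python3 -m jog '[[[0.002,0.02,0],[0,0,0.02],1],[[0.004,0.05,0],[0,0,0.05],1],[[0.006,0.085,0],[0,0,0.08],1],[[0.008,0.12,0],[0,0,0.11],1],[[0.01,0.155,0],[0,0,0.135],1]]'
python3 -m jog '[[[0.002,0.035,0],[0,0,0.03],1],[[0.004,0.07,0],[0,0,0.06],1],[[0.006,0.105,0],[0,0,0.09],1],[[0.008,0.14,0],[0,0,0.12],1],[[0.01,0.17,0],[0,0,0.135],1]]'
python3 -m jog '[[[0.002,0.035,-0.005],[0,0,0.03],1],[[0.004,0.07,-0.01],[0,0,0.06],1],[[0.006,0.1,-0.02],[0,0,0.09],1],[[0.008,0.125,-0.025],[0,0,0.12],1],[[0.009,0.14,-0.03],[0,0,0.135],1]]'
python3 -m jog '[[[0,0,0],[0,0,0],1],[[0,0,0],[0,0,0],1],[[0,0,0],[0,0,0],1]]'
python3 -c "
from h import *
st()
b=cv2.resize(vision.snapshot('scene')[200:320,220:380],(800,600));cv2.imwrite('pics/g3.png',b[:,:,::-1])
t=vision.snapshot('top');cv2.imwrite('pics/top3.png',t[:,:,::-1])
print([b for b in boxes('top',t,(8,142,60),(25,255,255),30,60) if 20<b[3]<80 and 180<b[0][1]<280])"
```

```text
time: 6.13
tool_pos: [505.2, -110.5, 154.7]
tcp_rot: [148.0, 90.0, 154.9]
ft_force: [0.3, 0.6, 0.2]
finger_gap: 85.9
time: 6.55
tool_pos: [515.1, 60.4, 154.8]
tcp_rot: [126.4, 90.0, 141.1]
ft_force: [-0.8, -0.4, 0.7]
finger_gap: 85.4
time: 6.97
tool_pos: [523.9, 200.9, 124.1]
tcp_rot: [136.7, 89.9, 159.2]
ft_force: [-0.3, 0.6, 0.2]
finger_gap: 85.4
time: 7.22
tool_pos: [524.5, 197.6, 125.0]
tcp_rot: [-154.0, 90.0, -131.7]
ft_force: [-0.4, 0.4, -0.1]
finger_gap: 85.4
t 7.22 pos [524.5 197.6 125. ] jaw 22.27 xdir [-5.e-04 -6.e-04 -1.e+00] F [-0.44  0.39 -0.13] T [-0.03  -0.037 -0.004] gap 85.4 q [15.4  6.2 98.8 -0.  75.  -6.8]
[(array([435., 239.]), array([ 494.8, -265.2]), 73.1, 52.0, 89.0), (array([213., 226.]), array([527.7, 189.8]), 60.9, 53.7, 111.7)]
```

View pics/g3.png

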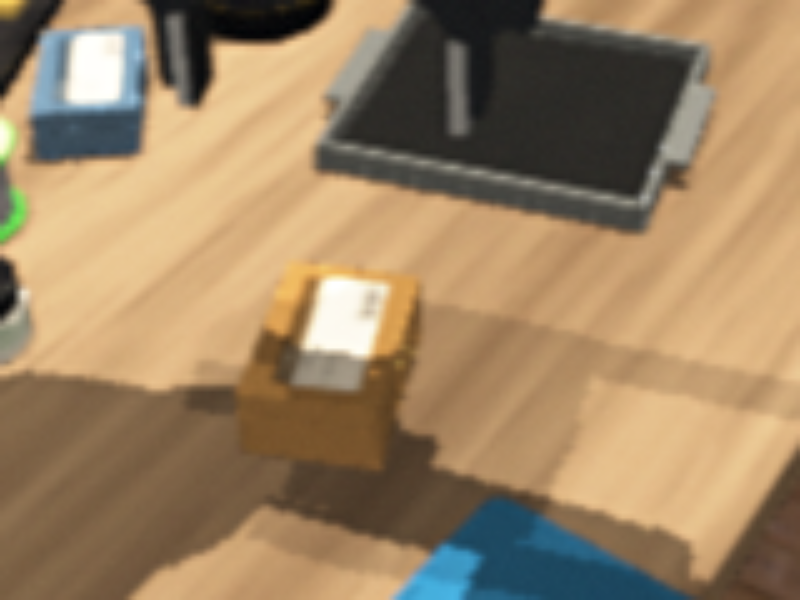

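The box sits square between the open jaws. Descending on A.

```bash
python3 -m jog '[[[0,0.001,-0.03],[0,0,0],1],[[0,0.001,-0.06],[0,0,0],1],[[0,0.001,-0.085],[0,0,0],1],[[0,0.001,-0.1],[0,0,0],1],[[0,0.001,-0.107],[0,0,0],1]]' 70
python3 -m jog '[[[0,0,0],[0,0,0],1],[[0,0,0],[0,0,0],1],[[0,0,0],[0,0,0],-1],[[0,0,0],[0,0,0],-1],[[0,0,0],[0,0,0],-1]]' 70
python3 -m jog '[[[0,0,0],[0,0,0],-1],[[0,0,0],[0,0,0],-1],[[0,0,0],[0,0,0],-1],[[0,0,0],[0,0,0],-1],[[0,0,0],[0,0,0],-1]]'
python3 -m jog '[[[0,0,0.01],[0,0,0],-1],[[0,0,0.02],[0,0,0],-1],[[0,0,0.035],[0,0,0],-1],[[0,0,0.045],[0,0,0],-1],[[0,0,0.05],[0,0,0],-1]]'
for i in 1 2 3 4; do python3 -m jog '[[[0,0,0],[0,0,0],-1],[[0,0,0],[0,0,0],-1]]'; done
python3 -c "
from h import *
st()
b=cv2.resize(vision.snapshot('scene')[200:320,220:380],(800,600));cv2.imwrite('pics/g4.png',b[:,:,::-1])"
```

```text
time: 7.73
tool_pos: [522.9, 197.6, 15.6]
tcp_rot: [175.2, 89.8, -162.6]
ft_force: [0.2, -0.2, -0.1]
finger_gap: 85.4
time: 8.15
tool_pos: [526.1, 199.6, 20.1]
tcp_rot: [-6.3, 89.8, 16.0]
ft_force: [-2.9, -0.5, 36.9]
finger_gap: 52.0
time: 8.57
tool_pos: [526.4, 199.7, 20.4]
tcp_rot: [-8.0, 89.8, 14.2]
ft_force: [0.1, -0.5, 6.9]
finger_gap: 50.6
time: 8.98
tool_pos: [525.6, 199.5, 70.6]
tcp_rot: [-6.6, 89.8, 15.7]
ft_force: [0.7, 0.1, -3.7]
finger_gap: 50.8
time: 9.15
tool_pos: [524.7, 199.2, 68.5]
tcp_rot: [-11.8, 90.0, 10.5]
ft_force: [0.4, -0.7, -5.0]
finger_gap: 50.5
time: 9.32
tool_pos: [523.8, 199.0, 67.3]
tcp_rot: [173.9, 89.9, -163.8]
ft_force: [-0.5, -0.1, -4.6]
finger_gap: 50.4
time: 9.48
tool_pos: [524.2, 199.1, 67.6]
tcp_rot: [173.3, 89.9, -164.4]
ft_force: [0.4, 0.5, -4.3]
finger_gap: 50.6
time: 9.65
tool_pos: [524.5, 199.1, 68.1]
tcp_rot: [175.4, 90.0, -162.3]
ft_force: [-0.0, 0.6, -4.5]
finger_gap: 50.9
t 9.65 pos [524.5 199.1  68.1] jaw 22.29 xdir [-4.e-04 -1.e-04 -1.e+00] F [-0.04  0.56 -4.54] T [-0.067 -0.003  0.06 ] gap 50.9 q [ 15.6  10.1 101.   -0.   68.9  -6.7]
```

View pics/g4.png

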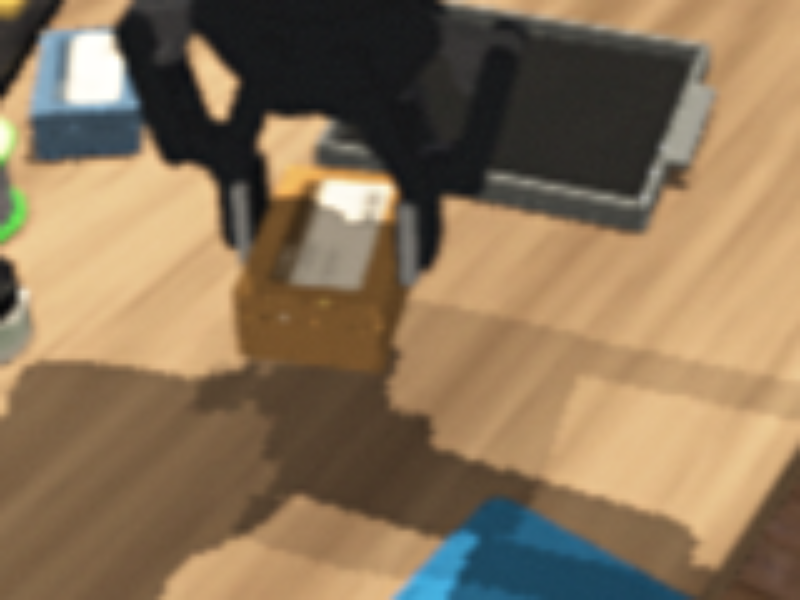

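A weighs about 4.5 N, so it's the heavy one, and it hangs level. Moving it over the tray.

```bash
python3 -m jog '[[[0.004,-0.02,0.01],[0,0,-0.01],-1],[[0.008,-0.045,0.02],[0,0,-0.03],-1],[[0.013,-0.07,0.02],[0,0,-0.05],-1],[[0.017,-0.095,0.02],[0,0,-0.06],-1],[[0.021,-0.12,0.02],[0,0,-0.08],-1]]'
python3 -m jog '[[[0.004,-0.02,0],[0,0,-0.02],-1],[[0.008,-0.04,0],[0,0,-0.04],-1],[[0.011,-0.056,0],[0,0,-0.05],-1],[[0.013,-0.065,0],[0,0,-0.054],-1],[[0.013,-0.068,0],[0,0,-0.054],-1]]'
python3 -m jog '[[[0,0,0],[0,0,0],-1],[[0,0,0],[0,0,0],-1],[[0,0,0],[0,0,0],-1],[[0,0,0],[0,0,0],-1]]'
python3 -c "
from h import *
st()"
```

```text
time: 10.12
tool_pos: [546.0, 78.1, 88.7]
tcp_rot: [-17.7, 90.0, 0.0]
ft_force: [0.7, -0.2, -4.7]
finger_gap: 50.5
time: 10.53
tool_pos: [559.0, 9.8, 88.4]
tcp_rot: [-53.0, 90.0, -38.5]
ft_force: [1.0, -0.2, -4.2]
finger_gap: 50.5
time: 10.87
tool_pos: [558.4, 12.2, 88.2]
tcp_rot: [108.3, 90.0, 123.0]
ft_force: [-0.2, -0.2, -4.5]
finger_gap: 50.8
t 10.87 pos [558.4  12.2  88.2] jaw 14.68 xdir [-2.e-04  3.e-04 -1.e+00] F [-0.19 -0.19 -4.46] T [ 0.002 -0.015 -0.023] gap 50.8 q [ -4.    8.3 100.7   0.   71.  -18.7]
```

Lower to about 26, then feel for contact.

```bash
python3 -m jog '[[[0,-0.001,-0.02],[0,0,0],-1],[[0,-0.001,-0.038],[0,0,0],-1],[[0,-0.001,-0.05],[0,0,0],-1],[[0,-0.001,-0.057],[0,0,0],-1],[[0,-0.001,-0.06],[0,0,0],-1]]'
python3 -m jog '[[[0,0,0],[0,0,0],-1],[[0,0,-0.001],[0,0,0],-1],[[0,0,-0.001],[0,0,0],-1],[[0,0,-0.002],[0,0,0],-1],[[0,0,-0.002],[0,0,0],-1]]'
python3 -m jog '[[[0,0,-0.001],[0,0,0],-1],[[0,0,-0.001],[0,0,0],-1],[[0,0,-0.001],[0,0,0],-1]]'
```

```text
time: 11.28
tool_pos: [557.5, 10.7, 26.8]
tcp_rot: [160.3, 89.9, 175.0]
ft_force: [-0.4, -0.7, -3.5]
finger_gap: 50.9
time: 11.7
tool_pos: [559.1, 10.1, 26.9]
tcp_rot: [-18.0, 89.9, -3.4]
ft_force: [-0.3, 0.4, -4.3]
finger_gap: 50.7
time: 11.95
tool_pos: [558.9, 10.1, 25.6]
tcp_rot: [-20.5, 90.0, -5.9]
ft_force: [-0.3, -0.1, -3.7]
finger_gap: 50.5
```

```bash
python3 -m jog '[[[0,0,-0.001],[0,0,0],-1],[[0,0,-0.001],[0,0,0],-1],[[0,0,-0.001],[0,0,0],-1]]'
python3 -m jog '[[[0,0,-0.001],[0,0,0],-1],[[0,0,-0.001],[0,0,0],-1],[[0,0,-0.001],[0,0,0],-1]]'
```

```text
time: 12.2
tool_pos: [558.9, 10.1, 25.5]
tcp_rot: [-28.5, 90.0, -13.9]
ft_force: [-5.0, -1.1, 6.2]
finger_gap: 50.7
time: 12.45
tool_pos: [558.9, 10.1, 25.5]
tcp_rot: [-51.5, 90.0, -36.9]
ft_force: [-10.0, -0.2, 17.0]
finger_gap: 50.8
```

```bash
python3 -m jog '[[[0,0,0.002],[0,0,0],-1],[[0,0,0.002],[0,0,0],0.6],[[0,0,0.002],[0,0,0],0.9],[[0,0,0.002],[0,0,0],0.9],[[0,0,0.002],[0,0,0],0.9]]'
python3 -m jog '[[[0,0,0.01],[0,0,0],0.9],[[0,0,0.03],[0,0,0],0.9],[[0,0,0.06],[0,0,0],0.9],[[0,0,0.1],[0,0,0],0.9],[[0,0,0.125],[0,0,0],1]]'
python3 -m jog '[[[-0.004,-0.03,0],[0,0,-0.03],1],[[-0.008,-0.065,0],[0,0,-0.06],1],[[-0.013,-0.1,0],[0,0,-0.1],1],[[-0.018,-0.135,0],[0,0,-0.14],1],[[-0.022,-0.17,0],[0,0,-0.16],1]]'
python3 -m jog '[[[-0.008,-0.03,0],[0,0,-0.04],1],[[-0.018,-0.055,0],[0,0,-0.08],1],[[-0.028,-0.077,0],[0,0,-0.1],1],[[-0.039,-0.1,0],[0,0,-0.11],1],[[-0.041,-0.107,0],[0,0,-0.114],1]]'
python3 -m jog '[[[0,0,0],[0,0,0],1],[[0,0,0],[0,0,0],1],[[0,0,0],[0,0,0],1]]'
python3 -c "
from h import *
st()
t=vision.snapshot('top');cv2.imwrite('pics/top5.png',t[:,:,::-1]);s=vision.snapshot('scene');cv2.imwrite('pics/scene5.png',s[:,:,::-1])
for z in(30,35):print([b for b in boxes('top',t,(8,142,60),(25,255,255),z,60) if 20<b[3]<80 and 150<b[0][1]<280])
v=np.vstack([cv2.resize(s[150:270,260:480],(600,300)),cv2.resize(t[160:270,240:460],(600,300))]);cv2.imwrite('pics/g5.png',v[:,:,::-1])"
```

```text
time: 12.87
tool_pos: [558.8, 10.2, 25.3]
tcp_rot: [-13.5, 90.0, 1.1]
ft_force: [0.0, 0.3, 0.1]
finger_gap: 81.1
time: 13.28
tool_pos: [559.6, 10.1, 154.6]
tcp_rot: [-18.6, 89.8, -4.0]
ft_force: [1.7, 0.5, 1.9]
finger_gap: 85.4
time: 13.7
tool_pos: [536.3, -161.3, 151.3]
tcp_rot: [-27.3, 89.9, -22.0]
ft_force: [0.4, -0.0, 0.7]
finger_gap: 85.3
time: 14.12
tool_pos: [494.1, -269.9, 151.1]
tcp_rot: [-94.2, 89.9, -95.4]
ft_force: [-0.6, 0.2, 0.3]
finger_gap: 85.1
time: 14.37
tool_pos: [496.1, -265.9, 150.6]
tcp_rot: [42.6, 90.0, 41.5]
ft_force: [0.3, 0.3, -0.6]
finger_gap: 85.7
t 14.37 pos [ 496.1 -265.9  150.6] jaw -1.04 xdir [ 4.e-04  3.e-04 -1.e+00] F [ 0.3   0.32 -0.55] T [0.023 0.018 0.044] gap 85.7 q [-33.4   5.1  97.2   0.   77.7 -32.4]
[(array([432., 240.]), array([ 494.8, -264.3]), 71.0, 52.0, 89.0), (array([298., 211.]), array([557. ,   9.8]), 74.7, 55.6, 104.8)]
[(array([432., 240.]), array([ 494.8, -263.2]), 70.6, 51.7, 89.0), (array([298., 211.]), array([556.7,   9.5]), 74.3, 55.3, 104.8)]
```

View pics/g5.png

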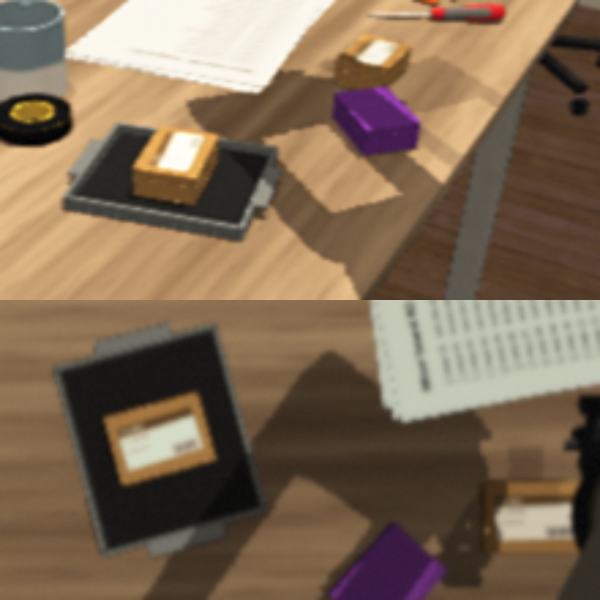

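The heavy box lies flat and centred in the tray (top view pixel 298,211, length at 104.8°). B is still at its spot, under the gripper. Grasping B again, with the jaws partly closed first so they come in more gently.

```bash
python3 -m jog '[[[0,0,-0.03],[0,0,0],0.6],[[0,0,-0.065],[0,0,0],0.6],[[0,0,-0.1],[0,0,0],0.6],[[0,0,-0.12],[0,0,0],0.6],[[0,0,-0.131],[0,0,0],0.6]]' 40
python3 -m jog '[[[0,0,0],[0,0,0],0.6],[[0,0,0],[0,0,0],0.4],[[0,0,0],[0,0,0],0.3],[[0,0,0],[0,0,0],-1],[[0,0,0],[0,0,0],-1]]'
python3 -m jog '[[[0,0,0],[0,0,0],-1],[[0,0,0],[0,0,0],-1],[[0,0,0],[0,0,0],-1],[[0,0,0],[0,0,0],-1],[[0,0,0],[0,0,0],-1]]'
python3 -c "
from h import *
st()"
python3 -m jog '[[[0,0,0.02],[0,0,0],-1],[[0,0,0.04],[0,0,0],-1],[[0,0,0.07],[0,0,0],-1],[[0,0,0.09],[0,0,0],-1],[[0,0,0.1],[0,0,0],-1]]'
python3 -m jog '[[[0,0,0],[0,0,0],-1],[[0,0,0],[0,0,0],-1],[[0,0,0],[0,0,0],-1],[[0,0,0],[0,0,0],-1],[[0,0,0],[0,0,0],-1]]'
python3 -c "
from h import *
st()"
```

```text
time: 14.88
tool_pos: [493.8, -264.3, 15.5]
tcp_rot: [146.4, 89.7, 145.4]
ft_force: [-0.2, 0.8, 0.9]
finger_gap: 68.4
time: 15.3
tool_pos: [497.5, -267.9, 21.9]
tcp_rot: [-31.1, 89.7, -32.2]
ft_force: [0.2, 0.4, 6.7]
finger_gap: 51.2
time: 15.72
tool_pos: [497.4, -267.9, 21.9]
tcp_rot: [-29.5, 89.7, -30.5]
ft_force: [0.5, 1.5, 7.3]
finger_gap: 51.1
t 15.72 pos [ 497.4 -267.9   21.9] jaw -1.09 xdir [ 0.0038 -0.0022 -1.    ] F [0.49 1.49 7.27] T [0.192 0.073 0.043] gap 51.1 q [-33.5  14.2 101.8   0.   63.8 -32.4]
time: 16.13
tool_pos: [497.5, -268.1, 123.8]
tcp_rot: [-32.3, 89.6, -33.4]
ft_force: [0.8, -0.4, -0.4]
finger_gap: 51.2
time: 16.55
tool_pos: [494.6, -266.2, 117.4]
tcp_rot: [147.0, 89.8, 145.9]
ft_force: [-0.8, 0.4, -0.2]
finger_gap: 51.7
t 16.55 pos [ 494.6 -266.2  117.4] jaw -1.09 xdir [-0.0025  0.0017 -1.    ] F [-0.79  0.36 -0.25] T [0.008 0.033 0.017] gap 51.7 q [-33.5   7.   98.9   0.   74.3 -32.4]
```

```bash
python3 -m jog '[[[0.005,0.02,0],[0,0,0.02],-1],[[0.011,0.05,0],[0,0,0.05],-1],[[0.018,0.08,0],[0,0,0.08],-1],[[0.025,0.11,0],[0,0,0.11],-1],[[0.032,0.14,0],[0,0,0.14],-1]]'
python3 -m jog '[[[0.007,0.03,0],[0,0,0.03],-1],[[0.014,0.06,0],[0,0,0.06],-1],[[0.021,0.095,0],[0,0,0.09],-1],[[0.028,0.125,0],[0,0,0.12],-1],[[0.031,0.136,0],[0,0,0.136],-1]]'
python3 -m jog '[[[0,0,0],[0,0,0],-1],[[0,0,0],[0,0,0],-1],[[0,0,0],[0,0,0],-1],[[0,0,0],[0,0,0],-1]]'
python3 -c "
from h import *
st()
t=vision.snapshot('top');cv2.imwrite('pics/top6.png',t[:,:,::-1]);s=vision.snapshot('scene');cv2.imwrite('pics/scene6.png',s[:,:,::-1])
v=np.vstack([cv2.resize(s[130:250,230:450],(600,300)),cv2.resize(t[140:250,200:420],(600,300))]);cv2.imwrite('pics/g6.png',v[:,:,::-1])"
```

```text
time: 16.97
tool_pos: [527.1, -125.4, 118.3]
tcp_rot: [154.0, 89.9, 160.9]
ft_force: [0.1, -0.2, 0.1]
finger_gap: 51.5
time: 17.38
tool_pos: [558.4, 13.1, 118.3]
tcp_rot: [113.6, 89.9, 128.5]
ft_force: [0.6, -0.1, -0.8]
finger_gap: 51.2
time: 17.72
tool_pos: [558.3, 7.9, 118.9]
tcp_rot: [-167.2, 90.0, -152.6]
ft_force: [-0.5, 1.2, -0.2]
finger_gap: 51.3
t 17.72 pos [558.3   7.9 118.9] jaw 14.63 xdir [-7.e-04 -3.e-04 -1.e+00] F [-0.49  1.21 -0.19] T [0.078 0.011 0.01 ] gap 51.3 q [ -4.4   6.3  99.5  -0.   74.3 -19.1]
```

View pics/g6.png

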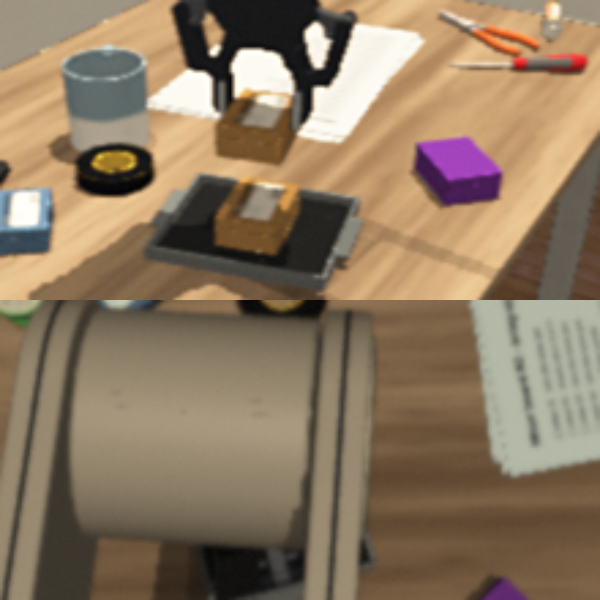

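B is held level above A, with the top view blocked by the arm. I'll lower it to about 10 mm above A and compare edges in the scene view.

```bash
python3 -m jog '[[[0.001,0.002,-0.015],[0,0,0],-1],[[0.001,0.002,-0.03],[0,0,0],-1],[[0.001,0.002,-0.042],[0,0,0],-1],[[0.001,0.002,-0.05],[0,0,0],-1],[[0.001,0.002,-0.054],[0,0,0],-1]]'
python3 -m jog '[[[0,0,0],[0,0,0],-1],[[0,0,0],[0,0,0],-1],[[0,0,0],[0,0,0],-1],[[0,0,0],[0,0,0],-1],[[0,0,0],[0,0,0],-1]]'
python3 -c "
from h import *
st()
s=vision.snapshot('scene');cv2.imwrite('pics/scene7.png',s[:,:,::-1])
v=cv2.resize(s[170:245,290:370],None,fx=8,fy=8,interpolation=cv2.INTER_CUBIC);cv2.imwrite('pics/g7.png',v[:,:,::-1])"
```

```text
time: 18.23
tool_pos: [558.5, 10.8, 63.6]
tcp_rot: [163.2, 89.9, 177.8]
ft_force: [-0.1, 0.3, -1.0]
finger_gap: 51.5
time: 18.65
tool_pos: [560.2, 11.2, 66.1]
tcp_rot: [-19.1, 89.9, -4.4]
ft_force: [-0.1, 0.0, -0.7]
finger_gap: 51.5
t 18.65 pos [560.2  11.2  66.1] jaw 14.73 xdir [ 1.3e-03 -1.0e-04 -1.0e+00] F [-0.11  0.01 -0.75] T [-0.042  0.005  0.007] gap 51.5 q [ -4.1  10.  101.3  -0.   68.6 -18.8]
```

View pics/g7.png

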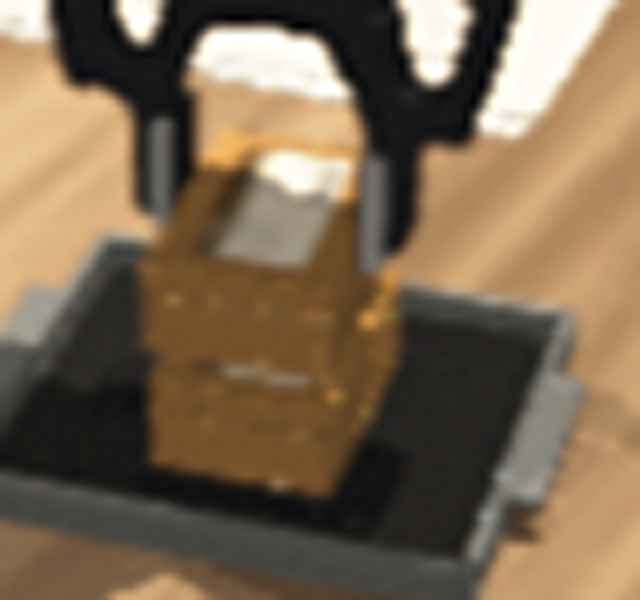

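Run:
```python
from h import *
def cor(c,a,z):
    a=np.radians(a);u=np.array([np.cos(a),np.sin(a)]);v=np.array([-u[1],u[0]])
    return np.array([proj('scene',[*(np.array(c)+sx*36*v+sy*26*u),z]) for sx,sy in((1,1),(1,-1),(-1,-1),(-1,1))])
def draw(fn,rs,o):
    b=cv2.imread(fn)[170:245,290:370];v=cv2.resize(b,None,fx=7,fy=7,interpolation=cv2.INTER_CUBIC)
    for R in rs: cv2.polylines(v,[np.int32(((R-[290,170])*7+3))],True,(0,255,0),1)
    return v
a=draw('pics/scene5.png',[cor((558.9,10.1),14.8,35),cor((558.9,10.1),14.8,5)],0)
for z in (46,76):print(cor((558.9,10.1),14.8,z).round(1))
b=draw('pics/scene7.png',[cor((559.5,11),14.7,z) for z in (46,76)],0)
v=np.hstack([a,b]);print(v.shape);cv2.imwrite('pics/g8.png',cv2.resize(v,(800,int(v.shape[0]*800/v.shape[1]))))
```

```text
[[308.5 212.1]
 [331.6 216.1]
 [340.  199. ]
 [318.4 195.5]]
[[308.2 200.4]
 [331.8 204.3]
 [340.4 187.7]
 [318.3 184.3]]
(525, 1120, 3)
```

View pics/g8.png

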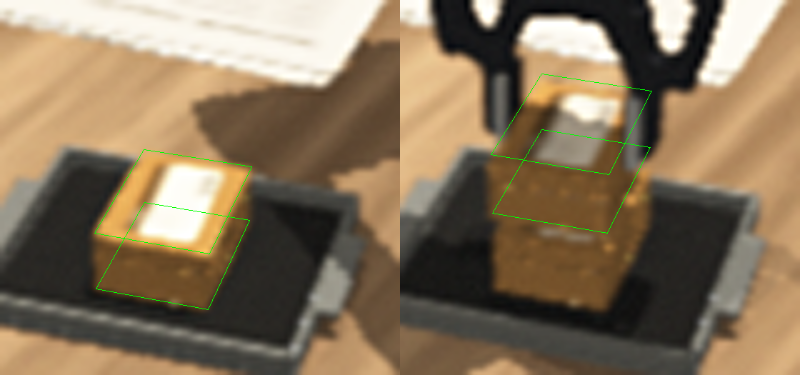

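B sits about 1 px to the left relative to A. Measuring the front-face edges numerically.

Run:
```python
from h import *
for fn in('pics/scene5.png','pics/scene7.png'):
    im=cv2.imread(fn)[:,:,::-1].astype(float)
    print(fn)
    for row in range(196,234,2):
        g=im[row,295:350,0]-im[row,295:350,2]   # R-B: ochre high
        m=g>25 if 1 else 0
        i=np.where(m)[0]
        if len(i):
            a=i[0]; 
            # subpixel left edge
            th=25; l=a-(g[a]-th)/(g[a]-g[a-1]) if a>0 else a
            b=i[-1]; rr=b+(g[b]-th)/(g[b]-g[b+1]) if b<54 else b
            print(row,round(295+l,2),round(295+rr,2))
v=[cv2.resize(cv2.imread(f'pics/scene{k}.png')[175:235,295:350],None,fx=7,fy=9,interpolation=cv2.INTER_NEAREST) for k in (5,7)]
v=np.hstack(v)
for i in range(0,60,5): cv2.putText(v,str(175+i),(0,i*9+5),0,.35,(0,0,255),1)
cv2.imwrite('pics/g9.png',v)
```

```text
pics/scene5.png
196 295 349
198 295 349
200 295 349
202 295 349
204 295 349
206 295.0 349
208 312.08 339.83
210 310.74 339.86
212 309.67 339.86
214 308.41 339.66
216 307.49 338.93
218 307.81 337.86
220 307.82 337.18
222 307.85 336.33
224 308.17 335.48
226 308.06 334.22
228 309.22 333.23
230 319.25 332.05
pics/scene7.png
196 295 349
198 295 349
200 295 349
202 295 349
204 295 349
206 295 349
208 306.76 339.89
210 306.75 339.88
212 306.78 339.93
214 308.39 339.71
216 308.17 339.0
218 307.8 337.97
220 307.75 337.25
222 307.78 336.42
224 308.09 335.1
226 307.96 333.91
228 309.0 333.0
230 318.67 331.89
```

View pics/g9.png

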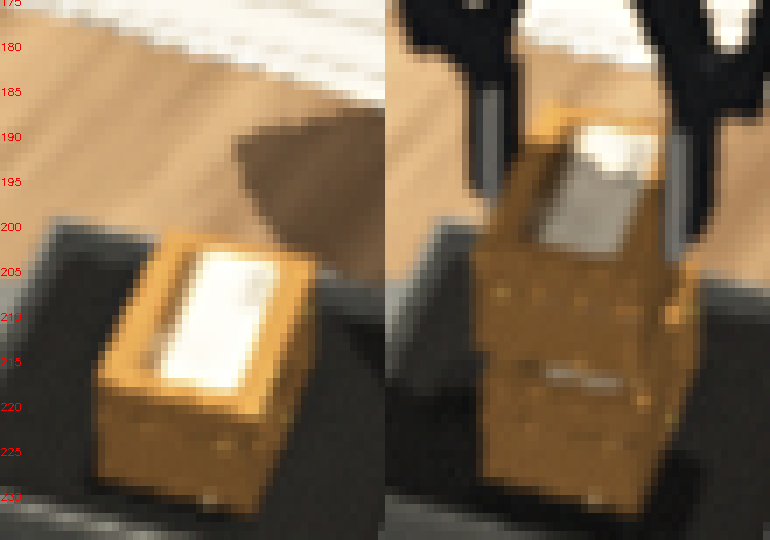

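B is about 0.65 px (1.4 mm) off, which matches the TCP's measured (+1.3,+1.1) mm from A's release position. Correcting and lowering.

```bash
python3 -m jog '[[[-0.001,-0.001,0],[0,0,0],-1],[[-0.001,-0.001,-0.002],[0,0,0],-1],[[-0.001,-0.001,-0.004],[0,0,0],-1],[[-0.001,-0.001,-0.005],[0,0,0],-1],[[-0.001,-0.001,-0.005],[0,0,0],-1]]'
python3 -m jog '[[[0,0,0],[0,0,0],-1],[[0,0,0],[0,0,0],-1],[[0,0,0],[0,0,0],-1],[[0,0,0],[0,0,0],-1],[[0,0,0],[0,0,0],-1]]'
python3 -c "
from h import *
st()"
```

```text
time: 19.12
tool_pos: [558.2, 10.2, 59.7]
tcp_rot: [159.7, 89.9, 174.4]
ft_force: [1.2, 0.4, -1.0]
finger_gap: 51.1
time: 19.53
tool_pos: [558.7, 10.2, 60.4]
tcp_rot: [-19.3, 90.0, -4.6]
ft_force: [0.3, -0.1, -1.3]
finger_gap: 51.1
t 19.53 pos [558.7  10.2  60.4] jaw 14.72 xdir [ 1.e-04 -0.e+00 -1.e+00] F [ 0.3  -0.14 -1.33] T [-0.01  -0.007  0.023] gap 51.1 q [ -4.2  10.3 101.6  -0.   68.  -18.9]
```

```bash
for i in 1 2 ; do python3 -m jog '[[[0,0,-0.001],[0,0,0],-1],[[0,0,-0.001],[0,0,0],-1],[[0,0,-0.001],[0,0,0],-1]]'; done
python3 -c "
from h import *
s=vision.snapshot('scene');cv2.imwrite('pics/scene10.png',s[:,:,::-1])
v=cv2.resize(s[175:235,295:350],None,fx=9,fy=9,interpolation=cv2.INTER_NEAREST)[:,:,::-1].copy()
for i in range(0,60,5): cv2.putText(v,str(175+i),(0,i*9+5),0,.35,(0,0,255),1)
cv2.imwrite('pics/g10.png',v)"
```

```text
time: 19.78
tool_pos: [558.5, 10.2, 59.2]
tcp_rot: [168.7, 90.0, -176.6]
ft_force: [0.4, 1.1, -0.8]
finger_gap: 51.2
time: 20.03
tool_pos: [558.5, 10.2, 58.2]
tcp_rot: [168.6, 90.0, -176.6]
ft_force: [-0.2, -0.0, -0.2]
finger_gap: 51.1
```

View pics/g10.png

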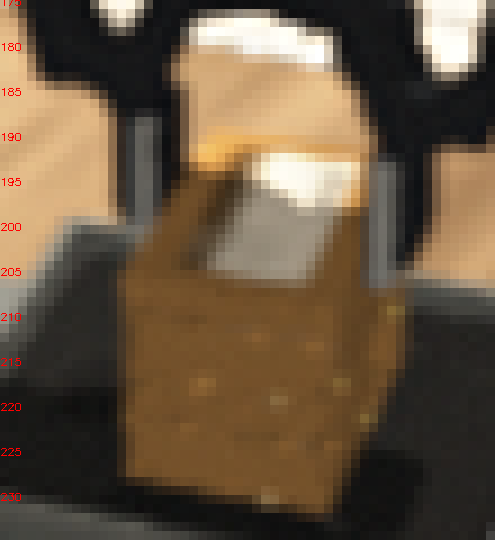

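The left edges now run in one line, and B's top corner is at row ~205 against 204.8 expected if seated. Lowering to contact.

```bash
for i in 1 2 ; do python3 -m jog '[[[0,0,-0.001],[0,0,0],-1],[[0,0,-0.001],[0,0,0],-1],[[0,0,-0.001],[0,0,0],-1]]'; done
```

```text
time: 20.33
tool_pos: [558.8, 10.2, 57.4]
tcp_rot: [-22.7, 90.0, -8.0]
ft_force: [-0.1, -0.4, -1.3]
finger_gap: 51.4
time: 20.58
tool_pos: [558.8, 10.2, 57.3]
tcp_rot: [-19.3, 90.0, -4.6]
ft_force: [-4.4, 0.6, 8.2]
finger_gap: 51.4
```

Contact. Releasing, going up and moving the arm away for a look.

```bash
python3 -m jog '[[[0,0,0.001],[0,0,0],-1],[[0,0,0.001],[0,0,0],0.5],[[0,0,0.001],[0,0,0],0.9],[[0,0,0.001],[0,0,0],0.9],[[0,0,0.001],[0,0,0],0.9]]'
python3 -m jog '[[[0,0,0.01],[0,0,0],0.9],[[0,0,0.03],[0,0,0],0.9],[[0,0,0.06],[0,0,0],0.9],[[0,0,0.09],[0,0,0],0.9],[[0,0,0.12],[0,0,0],0.9]]'
python3 -m jog '[[[0,-0.03,0],[0,0,0],0.9],[[0,-0.065,0],[0,0,0],0.9],[[0,-0.1,0],[0,0,0],0.9],[[0,-0.14,0],[0,0,0],0.9],[[0,-0.17,0],[0,0,0],0.9]]'
python3 -m jog '[[[0,-0.03,0],[0,0,0],0.9],[[0,-0.06,0],[0,0,0],0.9],[[0,-0.08,0],[0,0,0],0.9],[[0,-0.08,0],[0,0,0],0.9],[[0,-0.08,0],[0,0,0],0.9]]'
python3 -c "
from h import *
st()
t=vision.snapshot('top');cv2.imwrite('pics/top11.png',t[:,:,::-1]);s=vision.snapshot('scene');cv2.imwrite('pics/scene11.png',s[:,:,::-1])
print([b for b in boxes('top',t,(8,142,60),(25,255,255),65,60) if 20<b[3]<90 and 150<b[0][1]<280])
v=np.hstack([cv2.resize(s[175:245,290:360],(400,400)),cv2.resize(t[170:250,258:338],(400,400))]);cv2.imwrite('pics/g11.png',v[:,:,::-1])"
```

```text
time: 21.0
tool_pos: [558.6, 10.2, 57.2]
tcp_rot: [155.3, 90.0, 170.0]
ft_force: [0.1, -0.4, -0.2]
finger_gap: 81.2
time: 21.42
tool_pos: [558.3, 10.2, 179.1]
tcp_rot: [164.3, 90.0, 179.0]
ft_force: [1.0, -1.1, 0.6]
finger_gap: 81.0
time: 21.83
tool_pos: [558.5, -162.5, 178.5]
tcp_rot: [-61.0, 89.9, -46.3]
ft_force: [0.1, 0.2, 0.9]
finger_gap: 81.0
time: 22.25
tool_pos: [558.4, -240.9, 177.8]
tcp_rot: [-1.9, 90.0, 12.7]
ft_force: [-0.5, -0.4, -0.8]
finger_gap: 80.9
t 22.25 pos [ 558.4 -240.9  177.8] jaw 14.6 xdir [ 2.e-04  1.e-04 -1.e+00] F [-0.47 -0.4  -0.78] T [ 0.04   0.    -0.036] gap 80.9 q [-28.2  10.7  88.2   0.   81.1 -42.8]
[(array([297., 210.]), array([556. ,  10.1]), 76.3, 55.4, 105.0)]
```

View pics/g11.png

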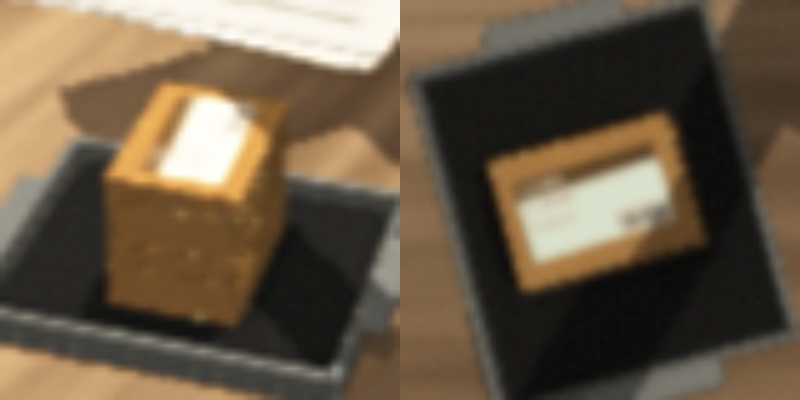

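View pics/top11.png

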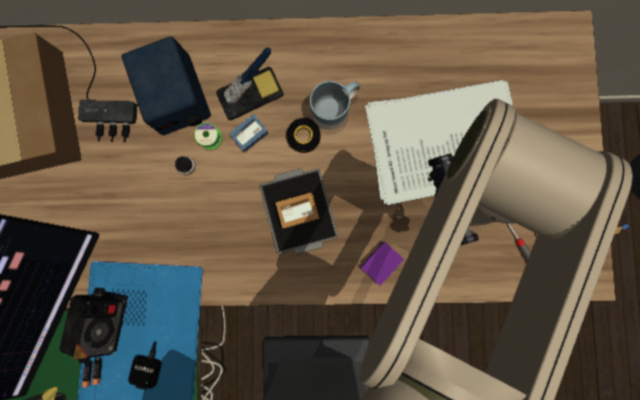

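The stack is flush: the upper box is at (556.0,10.1), 105.0°, and the lower was at (556.7,9.5), 104.8°. Blue (249,133) and purple (382,263) haven't moved. Handing in.

```bash
python3 -m jog '[[[0,0,0],[0,0,0],0.9],[[0,0,0],[0,0,0],0.9]]'; python3 -c "
from bench import order
print(order.hand_in())"
```

```text
time: 22.52
tool_pos: [558.8, -238.7, 177.5]
tcp_rot: [53.6, 90.0, 68.4]
ft_force: [-0.0, -0.1, -0.3]
finger_gap: 80.8
the job is handed in; nothing more can be done
None
```

The heavier ochre box is flat in the grey tray, and the lighter one is stacked squarely on top of it. I handed the job in at about 22.5 s of the 72 s allowed.

- **Hefting:** I lifted the right-hand box first and it read about 1.3 N, so I set it back. The left-hand box read about 4.5 N. I put that one in the tray and let go, then stacked the right-hand box on it.
- **Last checks:** in the top view the two boxes agree to about 1 mm and 0.2°. In the scene view their edges run flush. The blue and purple boxes look unmoved, and the gripper is open and well clear.
- **Disagreements:**
  - On the second lift the light box read only 0.2 to 1.3 N, which is about the level of the sensor noise.
  - Closing on the heavy box gave a brief reading of 37 N at the wrist. That is below the 120 N wrist limit but close to the 40 N limit for the arm or gripper body pressing on something. I think it came from the finger pads swinging forward.
  - The outlines in the top view came out 2–4 mm larger than the boxes, probably because a little of the side faces shows there.

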